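Hang the lift-off door back on the sample cabinet

ROBOT

A 6-joint arm with a two-finger parallel gripper is mounted at the origin on the work surface. World frame = base frame: x ahead of the robot, y to its left, z up, the work surface at z = 0. Lengths are in m, angles in rad, forces in N, time in s.
With the tool pointing down it reaches from about 0.35 to 0.775 m from the base axis. Payload 5.5 kg.
Tool frame: the origin (TCP) lies midway between the tips of the shut fingers; the grasp point (between the pads) lies 19 mm behind it; z points along the fingers, y is the line along which they close (so a half turn about z gives the same grasp; the last joint's range is limited). The gripper opens to 85 mm and grips with 20 to 120 N. Pads are 22 mm wide; open, the fingers measure 114 mm over their backs; the gripper's body (76 mm by 85 mm) begins 54 mm behind the grasp point. The pads swing forward as they close: fully open they stand 13 mm farther back than shut.
Start: joints at [-1.385, 0.313, 0.046, 1.304, 0, 1.431], TCP at [0.184, -0.545, 0.231] pointing down, gripper open.
Joint ranges: [-2.76, 2.76], [-0.86, 1.69], [-1.03, 1.26], [-2.2, 2.34], [-1.47, 1.5], [-3.14, 3.14]. Speed limits (rad/s): [2.57, 2.57, 3.14, 3.14, 3.14, 3.14].

INTERFACE

Orientations are given as a unit quaternion [w, x, y, z].
In Python, from plant import * gives the robot as it stands.
- The arm moves only by the tool arm_command, never from a script. Its arguments are lists of equal length, an entry for each row: "hand": the finger opening in cm, from 0 to 8.54; "dp": the shift along the tool's x, y, z in cm, a list of three; "twist": the turn, a rotation vector about the tool's x, y, z in degrees, a list of three. A call has 1 to 5 rows; each row is the pose to reach, as a shift and turn from the pose commanded when the call began, along the tool's axes at that moment; what a row does not reach only later rows make up. A row lasts 1/12 s, in which the tool goes at most 41.7 mm and 7.16 degrees, less where a joint would pass 70% of its speed; a pose out of reach is approached as far as the arm can. A call with a gripper value outside its range is refused whole. The fingers move at their own pace and stop on an object; "force" is the grip in N (left out, the last holds). Time passes only in rows, so rows that repeat a pose let the fingers close. It gives the time, the measured TCP pose, the force, the opening and the grip force at its end, in the units of the state.
- read_state(): the state, without advancing time (a new reading comes with each control period).
- snapshot(name): name is "scene" or "top"; returns a dict with "frame" (480x640x3 uint8, blue, green, red), "z_map" (480x640 float32, m along the optical axis (not along the pixel's ray), 0 where there is no reading), "intrinsics" (3x3 intrinsics, pixels), "dist_coeffs" ([k1, k2, p1, p2, k3] as OpenCV has them; the pictures are not rectified), "R" (3x3) and "t" (3): a world point X has camera coordinates R X + t. Camera axes: x right, y down, z forward; pixel columns grow to the right and rows downward; lengths in m; the calibration is good to about 2 mm. A picture is of the moment at which its call begins.
- close_job(): hands the job in; it is judged then, once.
The state is a dict: "clock": time; "joints": joint angles; "joint_velocities": joint speeds; "joint_efforts": joint torques, N m; "tcp_pos": TCP position; "eef_rot": TCP orientation; "contact_force": force on the tool from outside, world axes, zero at the start; "ft_torque": the same for the moment, N m; "opening": opening from 0.0 (shut) to 1.0 (fully open); "grasp_force": force on a finger pad.
Only numpy, scipy, OpenCV 4.12 (cv2) and the standard library are available. Lean on these libraries where they do the work, as an engineer would, in place of code of your own. Each camera call takes 0.05 s, during which the arm holds its last target. There are 200 camera calls.

TASK

The blue door of the white sample cabinet has been washed and stands in the drying stand. Lift it out, hang it back on the cabinet by lowering both its knuckles fully onto the two hinge pins at once, gently and without forcing or dropping it, then let go and swing it shut against the rubber bumpers. Do not disturb the glassware and other things around it.

Things in the scene. Friction and masses are not known exactly. Their poses are not given: they have to be found in the camera images.
- door: Lift-off door, 0.25 to 0.45 kg: upright blue frame with a clear pane and a heavy steel hinge stile, 150 mm wide, 12 mm thick, 190 mm high. Origin: under the middle of its lower edge. x runs from the free edge to the hinge edge, y across the thickness, z up. Two round steel knuckles stand beyond the hinge edge, one above the other.
- door_grip (a point): Point in the door's top rail, 18 mm below the top edge, midway through the thickness, above the centre of mass (door x = +30 mm, 65 mm from the knuckle axis); pinch across the 12 mm thickness here. Axes as the door's.
- door_hinge (a point): Point on the common knuckle axis (door x = +95 mm, y = 0) at the underside of the lower knuckle, 25 mm above the door's lower edge. The upper knuckle's underside is 120 mm higher. Each is a steel tube 26 mm outside, 10.5 mm bore, 20 mm long, open at both ends. Axes as the door's.
- door_edge (a point): Middle of the door's free edge, 75 mm from the middle of the width, 95 mm above the lower edge. Axes as the door's.
- cabinet: Fixed white cabinet, open in front, 180 mm deep (x), 250 wide (y), 250 high. Origin: centre of its underside; the front face is at x = -90 mm, looking along -x. On it, at the +y side, a steel hinge plate with two upright pins on eccentrics. It is higher than the door, so the door is hung standing open: at right angles, door x along cabinet +x.
- hinge_mark (a point): Centre of the lower of two steel eccentrics (discs 21 mm across), at its top face, the shoulder where the lower knuckle rests: 70 mm above the table, 20 mm before the face. Axes as the cabinet's. Its pin is NOT at this point: it stands 6 mm from it, straight out from the front (cabinet's -x) or up to 100 degrees round to either side, set differently each time: find it by feel or sight.
- upper_mark (a point): The same point of the upper eccentric, 120 mm higher and set alike. Both pins are brass, 8 mm across, round-ended, 18.5 mm tall, on one vertical axis: both knuckles meet their pin tips at the same moment, and both rest on their shoulders when the door is home. Over 45 N between door and cabinet does damage. Axes as the cabinet's.
- bumper (a point): Outer face of the lower of two black rubber bumpers (15 mm thick, 120 mm apart in height) on the -y side of the cabinet's front. A quarter turn anticlockwise (seen from above) from standing open, the door lies on them, shut: door x along the cabinet's +y, within 0.04 rad, depending on the pins. It swings freely and has no catch. Axes as the cabinet's.
- stand: Fixed white drying stand. Origin: under the middle of the slot that holds the door, which runs along the stand's x. Slot floor 12 mm above the table, walls up to 52 mm, 15.6 mm apart, 90 mm long. A second slot, 60 mm to its -y side, holds the spare panel.
- spare_panel: Loose clear panel 120 x 12 mm, 90 mm high, in the stand's second slot; origin under its middle. Leave alone.
- jar: Loose sample jar with a blue cap, 44 mm across, 70 mm high, inside the cabinet; origin under its middle. Leave alone.
- bottle: Loose clear bottle with a blue cap, 70 mm across, 170 mm high; origin under its middle. Leave alone.
- flask: Loose glass conical flask, 84 mm across, 130 mm high; origin under its middle. Leave alone.
- tube_rack: Loose blue rack of tubes, 120 x 60 mm, 102 mm high with the tubes; origin under its middle. Leave alone.
- tip_box: Loose yellow box, 120 x 85 mm, 50 mm high; origin under its middle. Leave alone.
- amber: Loose small amber bottle with a black cap, 48 mm across, 85 mm high; origin under its middle. Leave alone.
Not all that is in view belongs to the job. There is more than one size of the door; the job needs the larger.

How it is judged:
By the outcome, as a careful person would: the job done as asked, in the order asked, and still so for the second after the job is handed in, with the robot touching nothing.
It also fails if it takes over 72 s, if anything falls off the work surface, if the arm or the gripper's body presses on something with over 40 N, if the wrist force passes 120 N, or if a joint passes its speed limit or range.

## Working session

There is one attempt and no reset: what is moved stays moved. The work goes in short steps, Python scripts to look and compute and a tool call to move; the robot and the scene stay as the last step left them, time stands still between calls to the robot, and variables do not carry over. Pictures are saved under pics/ and viewed, at most 10 in all, crops included, and the job is handed in when it is done.

Besides the shell and the picture viewer there is one more tool, called after "Request:" as name(argument=value, ...), one argument or row to a line, values as JSON. arm_command: Moves the arm, as the interface text tells. Its arguments: {"type":"object","properties":{"hand":{"type":"array","items":{"type":"number"}},"dp":{"type":"array","items":{"type":"array","items":{"type":"number"}}},"twist":{"type":"array","items":{"type":"array","items":{"type":"number"}}},"force":{"type":"number"}},"required":["hand","dp","twist"]}

```bash
mkdir -p pics; cat > h.py <<'E'
from plant import *
import numpy as np, cv2
from scipy.spatial.transform import Rotation as Ro
def snap(n):
    s=snapshot(n); np.savez('/tmp/%s.npz'%n,**s); return s
def load(n): return np.load('/tmp/%s.npz'%n)
def px2w(s,u,v,z=None,h=None):
    x,y=cv2.undistortPoints(np.array([[[u,v]]],float),s['intrinsics'],s['dist_coeffs'])[0,0]
    d=np.array([x,y,1.]); R=s['R'];t=s['t']
    if h is not None:
        c=-R.T@t; r=R.T@d; return c+r*(h-c[2])/r[2]
    if z is None: z=s['z_map'][int(v),int(u)]
    return R.T@(d*z-t)
def w2px(s,X):
    r,_=cv2.Rodrigues(s['R']); return cv2.projectPoints(np.array(X,float).reshape(-1,1,3),r,s['t'],s['intrinsics'],s['dist_coeffs'])[0][:,0]
E
python3 - <<'E'
from h import *
for n in('scene','top'):
    s=snap(n); cv2.imwrite(f'pics/{n}0.png',s['frame']); print(n,-s['R'].T@s['t'],s['R'][2],s['intrinsics'][0,0])
st=read_state();print(st['tcp_pos'],st['eef_rot'],st['contact_force'])
E
```

```text
scene [ 0.15323711 -0.23184827  1.56841055] [ 0.2618121   0.1725989  -0.94955992] 553.9056253922746
top [0.4391673  0.0417651  1.22739896] [ 0.07055236  0.01805249 -0.99734471] 471.08365273190833
[ 0.18393748 -0.54428507  0.23047985] [-8.46956818e-04  9.86763949e-01  1.62161006e-01 -1.32089523e-05] [ 0.50480934 -0.17277344 -0.26214426]
```

View pics/scene0.png

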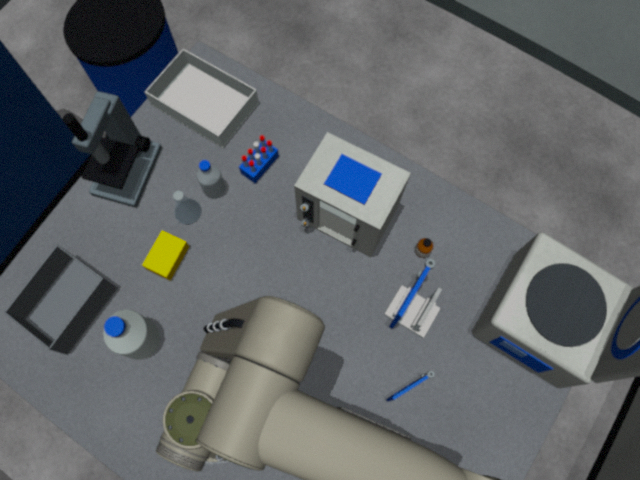

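View pics/top0.png

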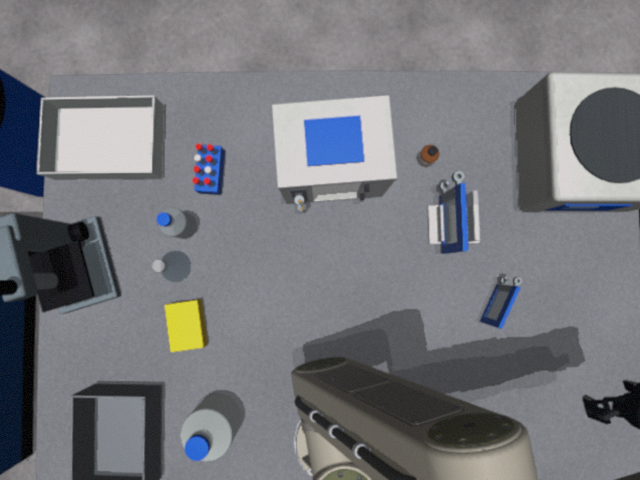

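The scene shows the cabinet at (345,190) and the larger door in the stand at (410,300). In the top view the door's top rail runs (462,250)→(457,185), with its knuckles at (459,177) and (446,186). The cabinet hinge is at (300,200), and the small decoy door is at (500,300).

```bash
python3 - <<'E'
from h import *
t=load('top')['frame']; s=load('scene')['frame']
c=lambda f,x,y,w,h,k:cv2.resize(f[y:y+h,x:x+w],(w*k,h*k),interpolation=cv2.INTER_CUBIC)
a=c(t,265,165,75,60,5); b=c(t,420,165,75,100,5)
d=c(s,285,180,75,60,5); e=c(s,380,250,75,100,5)
cv2.imwrite('pics/c1.png',np.hstack([np.vstack([a,d])[:500],np.zeros((500,5,3),np.uint8),b])[:500])
top=load('top'); P=lambda u,v,h:px2w(top,u,v,h=h).round(4)
print('depth at rail',px2w(top,456,215),px2w(top,300,198), px2w(top,335,140))
cv2.imwrite('pics/c1.png',cv2.resize(np.hstack([np.vstack([a,d]),np.vstack([b,np.zeros((100,375,3),np.uint8)])]),(750,600)))
E
```

```text
depth at rail [ 0.56126782 -0.26050813  0.16470334] [0.59623863 0.09222429 0.19139091] [0.70976457 0.0159186  0.25447229]
```

View pics/c1.png

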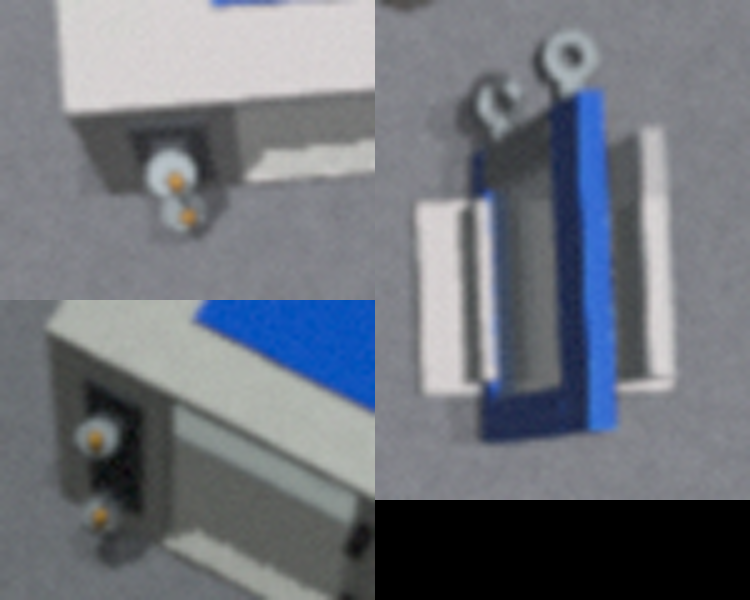

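The crop shows both eccentrics with orange pin tips, upper (300.2,201.2) and lower (302.6,208.2) in top pixels. The door's upper knuckle bore is at (459.2,176.4), and the rail top face has corners (461,183.4), (465.6,183), (468.4,250.6), (462.6,251.4).

```bash
cat >> h.py <<'E'
def orange(s,box):
    x,y,w,h=box; f=s['frame'][y:y+h,x:x+w].astype(float)
    m=np.clip(f[...,2]-f[...,0]-25,0,None); n,l,st,c=cv2.connectedComponentsWithStats((m>20).astype(np.uint8))
    out=[]
    for i in range(1,n):
        k=cv2.dilate((l==i).astype(np.uint8),np.ones((3,3)))*m; yy,xx=np.mgrid[:h,:w]
        out.append((x+(k*xx).sum()/k.sum(),y+(k*yy).sum()/k.sum(),int(st[i,4])))
    return out
E
python3 - <<'E'
from h import *
t=load('top');s=load('scene');np.set_printoptions(precision=4,suppress=True)
for nm,S,b in(('top',t,(265,165,75,60)),('scene',s,(285,180,75,60))):
    o=orange(S,b); print(nm,o)
    for q,hh in zip(o,(.206,.086)): print('  pin',px2w(S,q[0],q[1],h=hh))
print('disc up',px2w(t,299.2,199.8,h=.19),px2w(s,285+97/5,180+137/5,h=.19))
print('disc lo',px2w(t,265+181/5,165+213/5,h=.07),px2w(s,285+99/5,180+217/5,h=.07))
f=lambda x,y:(420+(x-375)/5,165+y/5)
c=np.array([px2w(t,*f(*q),h=.202) for q in((580,92),(603,90),(617,428),(588,432))]);print('rail',c)
print('knU',px2w(t,*f(571,57),h=.177),'knL',px2w(t,*f(500,103),h=.057))
a=(c[0]+c[1])/2-(c[2]+c[3])/2;print('len',np.linalg.norm(a),'yaw',np.degrees(np.arctan2(a[1],a[0])),'mid',c.mean(0))
# stand slot edges
print('stand L',[px2w(t,*f(*q),h=.052) for q in((418,202),(460,203),(425,395),(492,200),(668,385),(655,128))])
# cabinet roof corners (top): full image
print('cab roof',[px2w(t,*q,h=.25) for q in((278,187),(397,180),(388,97),(273,105))])
st=read_state();print(Ro.from_quat(st['eef_rot'],scalar_first=True).as_matrix())
E
```

```text
top [(np.float64(299.75783475783476), np.float64(200.95441595441596), 7), (np.float64(302.25), np.float64(207.92753623188406), 7)]
  pin [0.5875 0.092  0.206 ]
  pin [0.5878 0.0918 0.086 ]
scene [(np.float64(303.608), np.float64(207.484), 4), (np.float64(304.57399103139016), np.float64(222.81165919282512), 4)]
  pin [0.5857 0.0911 0.206 ]
  pin [0.5862 0.0913 0.086 ]
disc up [0.5924 0.0941 0.19  ] [0.5921 0.0933 0.19  ]
disc lo [0.5907 0.0951 0.07  ] [0.5898 0.0932 0.07  ]
rail [[ 0.6269 -0.2625  0.202 ]
 [ 0.6278 -0.2727  0.202 ]
 [ 0.479  -0.2755  0.202 ]
 [ 0.4773 -0.2627  0.202 ]]
knU [ 0.6475 -0.2663  0.177 ] knL [ 0.6478 -0.2651  0.057 ]
len 0.1492261029355641 yaw 0.5599219205386399 mid [ 0.5528 -0.2684  0.202 ]
stand L [array([ 0.5984, -0.224 ,  0.052 ]), array([ 0.5979, -0.2452,  0.052 ]), array([ 0.5014, -0.2259,  0.052 ]), array([ 0.5995, -0.2613,  0.052 ]), array([ 0.5064, -0.348 ,  0.052 ]), array([ 0.6361, -0.3446,  0.052 ])]
cab roof [array([0.6108, 0.1357, 0.25  ]), array([ 0.6252, -0.1139,  0.25  ]), array([ 0.8046, -0.0974,  0.25  ]), array([0.788 , 0.1479, 0.25  ])]
[[ 0.9474  0.32   -0.0003]
 [ 0.32   -0.9474  0.0017]
 [ 0.0002 -0.0017 -1.    ]]
```

Request:
arm_command(
  hand=[8.5, 8.5, 8.5, 8.5, 8.5],
  dp=[
    [3.5, -1, -1],
    [7, -2, -2],
    [10.5, -3, -3],
    [14, -4, -3],
    [17.5, -5, -3],
  ],
  twist=[
    [0, 0, 3.6],
    [0, 0, 7.2],
    [0, 0, 10.8],
    [0, 0, 14.4],
    [0, 0, 17.8],
  ],
)

```text
clock: 0.52
tcp_pos: [0.335, -0.4406, 0.2617]
eef_rot: [0.0, 1.0, 0.006, 0.0]
contact_force: [0.6, -0.3, -0.3]
opening: 0.994
grasp_force: 0.0
```

Request:
arm_command(
  hand=[8.5, 8.5, 8.5, 8.5, 8.5],
  dp=[
    [3.2, -2.2, 0],
    [6.4, -4.4, 0],
    [9.6, -6.6, 0],
    [12.8, -8.8, 0],
    [16, -11, 0],
  ],
  twist=[
    [0, 0, 0],
    [0, 0, 0],
    [0, 0, 0],
    [0, 0, 0],
    [0, 0, 0],
  ],
)

```text
clock: 0.93
tcp_pos: [0.4933, -0.3275, 0.2609]
eef_rot: [-0.0, 1.0, 0.008, -0.0]
contact_force: [0.3, -0.9, -0.4]
opening: 0.996
grasp_force: 0.0
```

Request:
arm_command(
  hand=[5, 5, 5, 5, 5],
  dp=[
    [3, -2, 0],
    [6, -4, 0],
    [8.5, -6, 0],
    [8.5, -6, 0],
    [8.5, -6, 0],
  ],
  twist=[
    [0, 0, 0],
    [0, 0, 0],
    [0, 0, 0],
    [0, 0, 0],
    [0, 0, 0],
  ],
)

```text
clock: 1.35
tcp_pos: [0.5771, -0.2661, 0.2602]
eef_rot: [-0.0, 1.0, 0.009, -0.001]
contact_force: [-1.2, 0.2, 0.2]
opening: 0.584
grasp_force: 0.0
```

```bash
python3 - <<'E'
from h import *
np.set_printoptions(precision=4,suppress=True)
s=snap('top');st=read_state();print(st['tcp_pos'],st['opening'],Ro.from_quat(st['eef_rot'],scalar_first=True).as_matrix())
cv2.imwrite('pics/t1.png',cv2.resize(s['frame'][140:290,400:560],None,fx=4,fy=4,interpolation=cv2.INTER_CUBIC))
print(w2px(s,[[.5825,-.267,.202]]))
E
```

```text
[ 0.5763 -0.2671  0.2604] 0.5844503540030629 [[ 0.9999  0.0167 -0.0016]
 [ 0.0167 -0.9999  0.0004]
 [-0.0016 -0.0005 -1.    ]]
[[463.5058 203.4372]]
```

Request:
arm_command(
  hand=[5, 5, 5, 5, 5],
  dp=[
    [0.6, 0, 2.5],
    [0.6, 0, 5],
    [0.6, 0, 7.5],
    [0.6, 0, 9.5],
    [0.6, 0, 9.5],
  ],
  twist=[
    [0, 0, 0],
    [0, 0, 0],
    [0, 0, 0],
    [0, 0, 0],
    [0, 0, 0],
  ],
)

```text
clock: 1.82
tcp_pos: [0.5785, -0.2674, 0.1614]
eef_rot: [-0.002, 1.0, 0.006, -0.004]
contact_force: [-1.7, 0.3, 0.2]
opening: 0.584
grasp_force: 0.0
```

Request:
arm_command(
  hand=[2.5, 1.8, 1.4, 0.8, 0.5],
  dp=[
    [0, 0, 0],
    [0, 0, 0],
    [0, 0, 0],
    [0, 0, 0],
    [0, 0, 0],
  ],
  twist=[
    [0, 0, 0],
    [0, 0, 0],
    [0, 0, 0],
    [0, 0, 0],
    [0, 0, 0],
  ],
  force=60,
)

```text
clock: 2.23
tcp_pos: [0.5831, -0.2683, 0.1686]
eef_rot: [0.001, 1.0, 0.008, 0.002]
contact_force: [0.2, 0.1, 7.5]
opening: 0.128
grasp_force: 59.9
```

```bash
python3 - <<'E'
from h import *
np.set_printoptions(precision=4,suppress=True)
s=snap('top');st=read_state();print({k:np.round(v,3) for k,v in st.items()})
cv2.imwrite('pics/t1.png',cv2.resize(s['frame'][140:290,400:560],None,fx=4,fy=4,interpolation=cv2.INTER_CUBIC))
E
```

```text
{'clock': np.float64(2.283), 'joints': array([-0.556,  0.463,  0.113,  1.218, -0.   ,  2.57 ]), 'joint_velocities': array([ 0.002,  0.001, -0.001, -0.   , -0.003, -0.   ]), 'joint_efforts': array([ -0.098, -51.878,  27.45 ,  -0.439,  -0.008,  -0.014]), 'tcp_pos': array([ 0.583, -0.268,  0.169]), 'eef_rot': array([0.001, 1.   , 0.008, 0.002]), 'contact_force': array([-1.547,  0.898,  6.527]), 'ft_torque': array([0.086, 0.178, 0.005]), 'grasp_force': np.float64(59.942), 'opening': np.float64(0.126)}
```

View pics/t1.png

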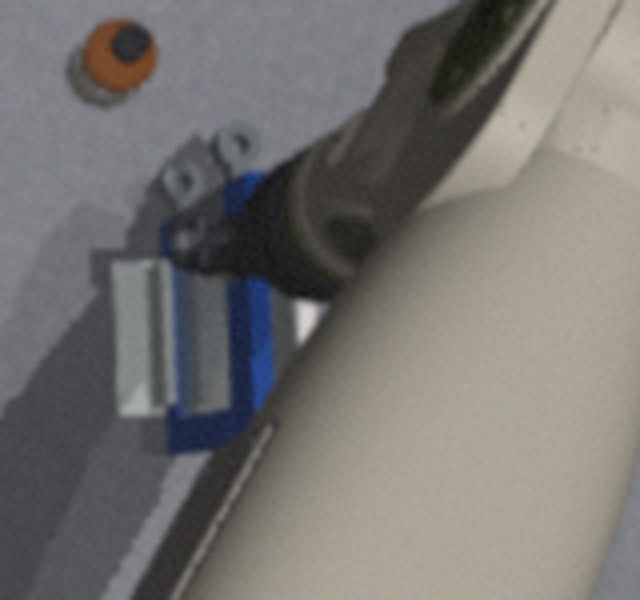

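The crop shows the fingers closed on the top rail and the upper bore still at top pixel (459.5,176.5). Next I lift.

Request:
arm_command(
  hand=[0.5, 0.5, 0.5, 0.5, 0.5],
  dp=[
    [0, 0, -1],
    [0, 0, -3],
    [0, 0, -5],
    [0, 0, -7],
    [0, 0, -9],
  ],
  twist=[
    [0, 0, 0],
    [0, 0, 0],
    [0, 0, 0],
    [0, 0, 0],
    [0, 0, 0],
  ],
)

```text
clock: 2.7
tcp_pos: [0.5818, -0.2673, 0.2572]
eef_rot: [-0.0, 1.0, 0.008, -0.001]
contact_force: [0.6, -1.0, -2.5]
opening: 0.131
grasp_force: 58.7
```

Request:
arm_command(
  hand=[0.5, 0.5, 0.5, 0.5, 0.5],
  dp=[
    [-2, 0, 0],
    [-4.5, 0, 0],
    [-7, -1, 0],
    [-9, -4, 0],
    [-9, -7.5, 0],
  ],
  twist=[
    [0, 0, 0],
    [0, 0, 0],
    [0, 0, 0],
    [0, 0, 0],
    [0, 0, 0],
  ],
)

```text
clock: 3.12
tcp_pos: [0.4873, -0.1943, 0.2563]
eef_rot: [-0.0, 1.0, 0.005, -0.002]
contact_force: [0.3, 1.5, -3.1]
opening: 0.131
grasp_force: 59.1
```

Request:
arm_command(
  hand=[0.5, 0.5, 0.5, 0.5, 0.5],
  dp=[
    [0, -3.5, 0],
    [0, -7, 0],
    [0, -10.5, 0],
    [0, -14, 0],
    [0, -17, 0],
  ],
  twist=[
    [0, 0, -1],
    [0, 0, -2],
    [0, 0, -3],
    [0, 0, -3],
    [0, 0, -3],
  ],
)

```text
clock: 3.53
tcp_pos: [0.4877, -0.0219, 0.2567]
eef_rot: [-0.0, 0.999, 0.034, -0.0]
contact_force: [-0.0, 0.9, -3.5]
opening: 0.132
grasp_force: 59.1
```

```bash
python3 - <<'E'
from h import *
np.set_printoptions(precision=4,suppress=True)
st=read_state();print({k:np.round(v,4) for k,v in st.items() if 'joint' not in k})
E
```

```text
{'clock': np.float64(3.5333), 'tcp_pos': array([ 0.4877, -0.0219,  0.2567]), 'eef_rot': array([-0.0001,  0.9994,  0.034 , -0.0002]), 'contact_force': array([-0.04  ,  0.9311, -3.549 ]), 'ft_torque': array([ 0.0581, -0.0084, -0.0411]), 'grasp_force': np.float64(59.0535), 'opening': np.float64(0.132)}
```

Request:
arm_command(
  hand=[0.5, 0.5, 0.5, 0.5, 0.5],
  dp=[
    [0, -3.5, 0],
    [0, -7, 0],
    [0.5, -10, 0],
    [2.5, -10.6, 0],
    [4.2, -10.6, 0],
  ],
  twist=[
    [0, 0, 0],
    [0, 0, 0],
    [0, 0, 0],
    [0, 0, 0],
    [0, 0, 0],
  ],
)

```text
clock: 3.95
tcp_pos: [0.5229, 0.0874, 0.257]
eef_rot: [-0.0, 0.999, 0.036, 0.0]
contact_force: [2.1, -0.6, -3.1]
opening: 0.129
grasp_force: 59.5
```

Request:
arm_command(
  hand=[0.5, 0.5, 0.5, 0.5, 0.5],
  dp=[
    [0, 0, 1],
    [0, 0, 2],
    [0, 0, 2],
    [0, 0, 2],
    [0, 0, 2],
  ],
  twist=[
    [0, 0, 0],
    [0, 0, 0],
    [0, 0, 0],
    [0, 0, 0],
    [0, 0, 0],
  ],
)

```text
clock: 4.37
tcp_pos: [0.5225, 0.0842, 0.2362]
eef_rot: [0.0, 0.999, 0.033, -0.001]
contact_force: [0.5, -0.2, -2.7]
opening: 0.136
grasp_force: 59.4
```

```bash
python3 - <<'E'
from h import *
np.set_printoptions(precision=4,suppress=True)
s=snap('top');q=snap('scene');st=read_state();print({k:np.round(v,4) for k,v in st.items() if 'joint' not in k})
f=lambda s,x,y:cv2.resize(s['frame'][y:y+75,x:x+80],None,fx=5,fy=5,interpolation=cv2.INTER_CUBIC)
cv2.imwrite('pics/t2.png',np.hstack([f(s,265,165),f(q,270,180)]))
E
```

```text
{'clock': np.float64(4.4667), 'tcp_pos': array([0.5231, 0.0842, 0.2368]), 'eef_rot': array([0.    , 0.9994, 0.0334, 0.0003]), 'contact_force': array([-0.0353, -0.4038, -3.032 ]), 'ft_torque': array([ 0.0048, -0.0016, -0.0428]), 'grasp_force': np.float64(59.3506), 'opening': np.float64(0.1325)}
```

View pics/t2.png

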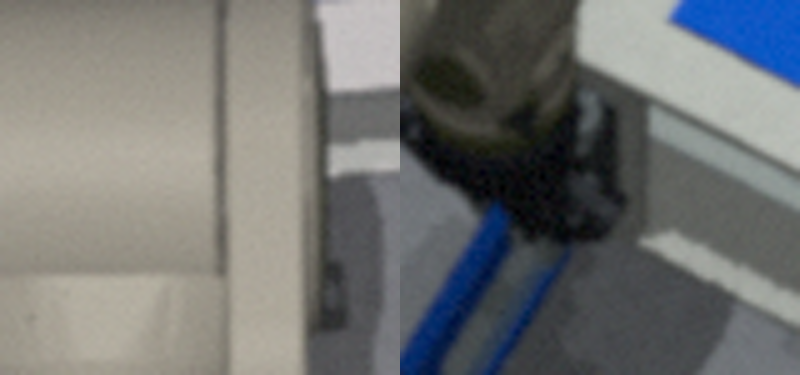

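Both views are blocked by the arm, so I continue by feel, in small steps from just above the pin tips.

Request:
arm_command(
  hand=[0.5, 0.5, 0.5, 0.5, 0.5],
  dp=[
    [0, -0.2, 0.4],
    [0, -0.2, 0.8],
    [0, -0.2, 1.2],
    [0, -0.2, 1.4],
    [0, -0.2, 1.4],
  ],
  twist=[
    [0, 0, 0],
    [0, 0, 0],
    [0, 0, 0],
    [0, 0, 0],
    [0, 0, 0],
  ],
)

```text
clock: 4.88
tcp_pos: [0.5227, 0.0865, 0.2214]
eef_rot: [0.0, 0.999, 0.034, -0.001]
contact_force: [0.1, 0.1, -3.5]
opening: 0.127
grasp_force: 59.5
```

Request:
arm_command(
  hand=[0.5, 0.5, 0.5, 0.5, 0.5],
  dp=[
    [0, 0, 0.1],
    [0, 0, 0.2],
    [0, 0, 0.3],
    [0, 0, 0.4],
    [0, 0, 0.4],
  ],
  twist=[
    [0, 0, 0],
    [0, 0, 0],
    [0, 0, 0],
    [0, 0, 0],
    [0, 0, 0],
  ],
)

```text
clock: 5.3
tcp_pos: [0.5231, 0.0866, 0.2181]
eef_rot: [0.0, 0.999, 0.034, -0.0]
contact_force: [-0.1, 0.1, -2.8]
opening: 0.129
grasp_force: 59.5
```

```bash
cat > st.py <<'E'
from h import *
np.set_printoptions(precision=4,suppress=True)
st=read_state();print({k:np.round(v,4) for k,v in st.items() if 'joint' not in k})
E
python3 st.py
```

```text
{'clock': np.float64(5.3), 'tcp_pos': array([0.5231, 0.0866, 0.2181]), 'eef_rot': array([ 0.    ,  0.9994,  0.0337, -0.0001]), 'contact_force': array([-0.1437,  0.1171, -2.785 ]), 'ft_torque': array([0.0097, 0.0053, 0.0208]), 'grasp_force': np.float64(59.5195), 'opening': np.float64(0.129)}
```

Already past the expected tip height with no load, so I keep going down gently.

Request:
arm_command(
  hand=[0.5, 0.5, 0.5, 0.5],
  dp=[
    [0, 0, 0.1],
    [0, 0, 0.2],
    [0, 0, 0.3],
    [0, 0, 0.3],
  ],
  twist=[
    [0, 0, 0],
    [0, 0, 0],
    [0, 0, 0],
    [0, 0, 0],
  ],
)

```text
clock: 5.63
tcp_pos: [0.5228, 0.0868, 0.215]
eef_rot: [-0.0, 0.999, 0.034, -0.0]
contact_force: [-1.5, 1.7, -3.9]
opening: 0.129
grasp_force: 59.6
```

```bash
python3 st.py
```

```text
{'clock': np.float64(5.6333), 'tcp_pos': array([0.5228, 0.0868, 0.215 ]), 'eef_rot': array([-0.0002,  0.9994,  0.0339, -0.0003]), 'contact_force': array([-1.5055,  1.6953, -3.9333]), 'ft_torque': array([0.3008, 0.1695, 0.1048]), 'grasp_force': np.float64(59.6324), 'opening': np.float64(0.1294)}
```

Request:
arm_command(
  hand=[0.5, 0.5, 0.5, 0.5, 0.5],
  dp=[
    [-0.03, -0.05, 0.1],
    [-0.03, -0.05, 0.2],
    [-0.03, -0.05, 0.3],
    [-0.03, -0.05, 0.4],
    [-0.03, -0.05, 0.4],
  ],
  twist=[
    [0, 0, 0],
    [0, 0, 0],
    [0, 0, 0],
    [0, 0, 0],
    [0, 0, 0],
  ],
)

```text
clock: 6.05
tcp_pos: [0.5227, 0.087, 0.211]
eef_rot: [0.0, 0.999, 0.034, -0.0]
contact_force: [-0.1, 0.8, -3.2]
opening: 0.129
grasp_force: 59.5
```

```bash
python3 st.py
```

```text
{'clock': np.float64(6.05), 'tcp_pos': array([0.5227, 0.087 , 0.211 ]), 'eef_rot': array([ 0.    ,  0.9994,  0.0337, -0.0001]), 'contact_force': array([-0.0926,  0.8083, -3.2216]), 'ft_torque': array([0.1677, 0.0559, 0.0096]), 'grasp_force': np.float64(59.5453), 'opening': np.float64(0.1288)}
```

Lateral force is falling. About 9 mm remain.

Request:
arm_command(
  hand=[0.5, 0.5, 0.5, 0.5, 0.5],
  dp=[
    [0, -0.03, 0.1],
    [0, -0.03, 0.2],
    [0, -0.03, 0.3],
    [0, -0.03, 0.4],
    [0, -0.03, 0.5],
  ],
  twist=[
    [0, 0, 0],
    [0, 0, 0],
    [0, 0, 0],
    [0, 0, 0],
    [0, 0, 0],
  ],
)

```text
clock: 6.47
tcp_pos: [0.5228, 0.0873, 0.2061]
eef_rot: [0.0, 0.999, 0.034, 0.0]
contact_force: [-0.1, 0.1, -2.6]
opening: 0.132
grasp_force: 59.5
```

Request:
arm_command(
  hand=[0.5, 0.5, 0.5],
  dp=[
    [0, 0, 0.1],
    [0, 0, 0.2],
    [0, 0, 0.2],
  ],
  twist=[
    [0, 0, 0],
    [0, 0, 0],
    [0, 0, 0],
  ],
)

```text
clock: 6.72
tcp_pos: [0.5228, 0.0872, 0.204]
eef_rot: [0.0, 0.999, 0.034, -0.0]
contact_force: [0.2, -0.6, -3.9]
opening: 0.132
grasp_force: 59.5
```

```bash
python3 st.py
```

```text
{'clock': np.float64(6.7167), 'tcp_pos': array([0.5228, 0.0872, 0.204 ]), 'eef_rot': array([ 0.0001,  0.9994,  0.0337, -0.0001]), 'contact_force': array([ 0.1969, -0.5663, -3.9083]), 'ft_torque': array([0.0084, 0.011 , 0.0152]), 'grasp_force': np.float64(59.5019), 'opening': np.float64(0.1323)}
```

Request:
arm_command(
  hand=[0.5, 0.5, 0.5],
  dp=[
    [0, 0, 0.07],
    [0, 0, 0.14],
    [0, 0, 0.15],
  ],
  twist=[
    [0, 0, 0],
    [0, 0, 0],
    [0, 0, 0],
  ],
)

```text
clock: 6.97
tcp_pos: [0.5228, 0.0873, 0.2026]
eef_rot: [0.0, 0.999, 0.034, -0.0]
contact_force: [0.1, -0.5, -3.8]
opening: 0.133
grasp_force: 59.5
```

Request:
arm_command(
  hand=[0.5, 0.5],
  dp=[
    [0, 0, 0.04],
    [0, 0, 0.05],
  ],
  twist=[
    [0, 0, 0],
    [0, 0, 0],
  ],
)

```text
clock: 7.13
tcp_pos: [0.5228, 0.0873, 0.2022]
eef_rot: [0.0, 0.999, 0.034, 0.0]
contact_force: [-0.1, -0.3, -2.9]
opening: 0.129
grasp_force: 59.5
```

```bash
python3 st.py
```

```text
{'clock': np.float64(7.1333), 'tcp_pos': array([0.5228, 0.0873, 0.2022]), 'eef_rot': array([0.0001, 0.9994, 0.0337, 0.    ]), 'contact_force': array([-0.0536, -0.2825, -2.8516]), 'ft_torque': array([ 0.0145, -0.0145,  0.0115]), 'grasp_force': np.float64(59.5071), 'opening': np.float64(0.1288)}
```

Weight is still carried by the gripper. I continue in sub-millimetre steps until the shoulder takes it.

Request:
arm_command(
  hand=[0.5, 0.5],
  dp=[
    [0, 0, 0.04],
    [0, 0, 0.05],
  ],
  twist=[
    [0, 0, 0],
    [0, 0, 0],
  ],
)

```text
clock: 7.3
tcp_pos: [0.5228, 0.0873, 0.2017]
eef_rot: [0.0, 0.999, 0.034, -0.0]
contact_force: [0.8, -0.2, -2.9]
opening: 0.128
grasp_force: 59.5
```

Request:
arm_command(
  hand=[0.5, 0.5],
  dp=[
    [0, 0, 0.04],
    [0, 0, 0.05],
  ],
  twist=[
    [0, 0, 0],
    [0, 0, 0],
  ],
)

```text
clock: 7.47
tcp_pos: [0.5229, 0.0873, 0.2016]
eef_rot: [0.0, 0.999, 0.034, 0.0]
contact_force: [-2.0, -1.3, -0.7]
opening: 0.131
grasp_force: 60.0
```

Request:
arm_command(
  hand=[0.5, 0.5],
  dp=[
    [0, 0, 0.04],
    [0, 0, 0.04],
  ],
  twist=[
    [0, 0, 0],
    [0, 0, 0],
  ],
)

```text
clock: 7.63
tcp_pos: [0.5228, 0.0873, 0.2015]
eef_rot: [0.0, 0.999, 0.034, 0.0]
contact_force: [-3.0, -0.1, 3.2]
opening: 0.133
grasp_force: 60.4
```

The shoulder is taking the weight (+3 N). Height 0.2015 matches the expected 0.202, so I release.

Request:
arm_command(
  hand=[1.2, 1.6, 2.2, 3, 4],
  dp=[
    [0, 0, 0],
    [0, 0, 0],
    [0, 0, 0],
    [0, 0, 0],
    [0, 0, 0],
  ],
  twist=[
    [0, 0, 0],
    [0, 0, 0],
    [0, 0, 0],
    [0, 0, 0],
    [0, 0, 0],
  ],
  force=20,
)

```text
clock: 8.05
tcp_pos: [0.523, 0.0873, 0.2009]
eef_rot: [0.0, 0.999, 0.034, 0.0]
contact_force: [-0.4, -0.7, 0.2]
opening: 0.462
grasp_force: 0.0
```

Request:
arm_command(
  hand=[5, 5, 5, 5, 5],
  dp=[
    [0, 0, -0.5],
    [0, 0, -1.5],
    [0, 0, -3.5],
    [0, 0, -6],
    [0, 0, -9],
  ],
  twist=[
    [0, 0, 0],
    [0, 0, 0],
    [0, 0, 0],
    [0, 0, 0],
    [0, 0, 0],
  ],
)

```text
clock: 8.47
tcp_pos: [0.5221, 0.0873, 0.2916]
eef_rot: [0.0, 0.999, 0.034, -0.001]
contact_force: [0.2, -0.2, 0.8]
opening: 0.586
grasp_force: 0.0
```

```bash
python3 st.py; python3 - <<'E'
from h import *
s=snap('top');q=snap('scene')
f=lambda s,x,y:cv2.resize(s['frame'][y:y+120,x:x+100],None,fx=4,fy=4,interpolation=cv2.INTER_CUBIC)
cv2.imwrite('pics/t3.png',np.hstack([f(s,260,165),f(q,260,180)]))
E
```

```text
{'clock': np.float64(8.4667), 'tcp_pos': array([0.5221, 0.0873, 0.2916]), 'eef_rot': array([ 0.    ,  0.9994,  0.0337, -0.0009]), 'contact_force': array([ 0.2346, -0.2452,  0.7952]), 'ft_torque': array([-0.0621,  0.0452,  0.0033]), 'grasp_force': np.float64(0.0), 'opening': np.float64(0.5862)}
```

View pics/t3.png

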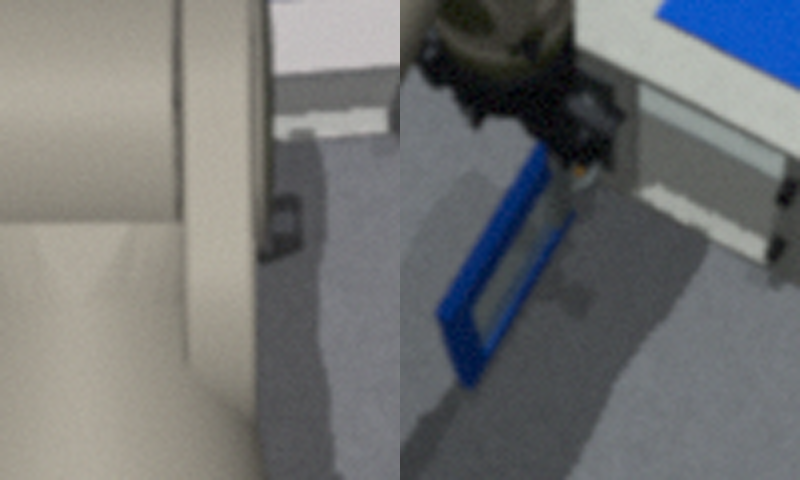

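The picture shows the door hanging open on its pins, with the orange pin inside the upper knuckle at right-crop (580,170). The gripper is clear above it. Next I shut the fingers and go round to the door's outer (+y) side.

Request:
arm_command(
  hand=[0, 0, 0, 0, 0],
  dp=[
    [-2.5, -1.5, 0],
    [-5.5, -3, 0],
    [-8.2, -4.8, 0],
    [-8.2, -4.8, 0],
    [-8.2, -4.8, 0],
  ],
  twist=[
    [0, 0, 0],
    [0, 0, 0],
    [0, 0, 0],
    [0, 0, 0],
    [0, 0, 0],
  ],
)

```text
clock: 8.98
tcp_pos: [0.4378, 0.1187, 0.2917]
eef_rot: [-0.004, 0.999, 0.041, 0.001]
contact_force: [-0.2, -0.0, -0.2]
opening: 0.003
grasp_force: 0.0
```

Request:
arm_command(
  hand=[0, 0, 0, 0, 0],
  dp=[
    [0, 0, 2.5],
    [0, 0, 5],
    [0, 0, 7.5],
    [0, 0, 10.2],
    [0, 0, 10.2],
  ],
  twist=[
    [0, 0, 0],
    [0, 0, 0],
    [0, 0, 0],
    [0, 0, 0],
    [0, 0, 0],
  ],
)

```text
clock: 9.4
tcp_pos: [0.4366, 0.1185, 0.1843]
eef_rot: [-0.004, 0.999, 0.041, -0.004]
contact_force: [-1.0, -0.2, -0.4]
opening: -0.001
grasp_force: 0.0
```

```bash
python3 st.py; python3 - <<'E'
from h import *
np.set_printoptions(precision=2,suppress=True)
# finger path, tool-axis cm, relative to start TCP, r=.15, offset .022 -> .019
st=read_state();p0=st['tcp_pos'];M=Ro.from_quat(st['eef_rot'],scalar_first=True).as_matrix()
for d in range(4,96,6):
    a=np.radians(d);o=.021-.003*(d/94)
    p=np.array([.5872-.15*np.cos(a)-o*np.sin(a),.0917-.15*np.sin(a)+o*np.cos(a),p0[2]])
    print(d,100*(M.T@(p-p0)),p.round(3))
E
```

```text
{'clock': np.float64(9.4), 'tcp_pos': array([0.4366, 0.1185, 0.1843]), 'eef_rot': array([-0.0043,  0.9992,  0.0406, -0.0039]), 'contact_force': array([-1.0327, -0.2492, -0.387 ]), 'ft_torque': array([0.0221, 0.0275, 0.0282]), 'grasp_force': np.float64(0.0), 'opening': np.float64(-0.0009)}
4 [-0.18  1.63 -0.01] [0.44 0.1  0.18]
10 [-0.33  3.23 -0.03] [0.44 0.09 0.18]
16 [-0.32  4.83 -0.04] [0.44 0.07 0.18]
22 [-0.13  6.43 -0.06] [0.44 0.05 0.18]
28 [ 0.23  7.99 -0.07] [0.45 0.04 0.18]
34 [ 0.74  9.51 -0.09] [0.45 0.02 0.18]
40 [ 1.42 10.96 -0.11] [0.46 0.01 0.18]
46 [ 2.24 12.34 -0.13] [ 0.47 -0.    0.18]
52 [ 3.21 13.61 -0.15] [ 0.48 -0.01  0.18]
58 [ 4.3  14.78 -0.16] [ 0.49 -0.03  0.18]
64 [ 5.52 15.83 -0.18] [ 0.5  -0.04  0.18]
70 [ 6.83 16.74 -0.2 ] [ 0.52 -0.04  0.18]
76 [ 8.24 17.51 -0.22] [ 0.53 -0.05  0.18]
82 [ 9.71 18.12 -0.23] [ 0.55 -0.05  0.18]
88 [11.25 18.58 -0.25] [ 0.56 -0.06  0.18]
94 [12.82 18.87 -0.26] [ 0.58 -0.06  0.18]
```

Request:
arm_command(
  hand=[0, 0, 0, 0, 0],
  dp=[
    [-0.1, 1.2, 0],
    [-0.2, 2.2, 0],
    [-0.3, 3.2, 0],
    [-0.3, 4.3, 0],
    [-0.3, 5.3, 0],
  ],
  twist=[
    [0, 0, 0],
    [0, 0, 0],
    [0, 0, 0],
    [0, 0, 0],
    [0, 0, 0],
  ],
)

```text
clock: 9.82
tcp_pos: [0.4409, 0.0648, 0.1893]
eef_rot: [-0.004, 0.999, 0.041, 0.001]
contact_force: [0.0, -0.9, -0.1]
opening: 0.002
grasp_force: 0.2
```

Request:
arm_command(
  hand=[0, 0, 0, 0, 0],
  dp=[
    [0.1, 1, 0],
    [0.3, 1.9, 0],
    [0.4, 2.6, 0],
    [0.7, 3.3, 0],
    [0.9, 4, 0],
  ],
  twist=[
    [0, 0, 0],
    [0, 0, 0],
    [0, 0, 0],
    [0, 0, 0],
    [0, 0, 0],
  ],
)

```text
clock: 10.23
tcp_pos: [0.4527, 0.0262, 0.1881]
eef_rot: [-0.005, 0.999, 0.041, -0.0]
contact_force: [0.1, 1.1, 0.1]
opening: -0.001
grasp_force: 0.1
```

```bash
python3 st.py
```

```text
{'clock': np.float64(10.2333), 'tcp_pos': array([0.4527, 0.0262, 0.1881]), 'eef_rot': array([-0.0046,  0.9992,  0.0409, -0.    ]), 'contact_force': array([0.142 , 1.1031, 0.1474]), 'ft_torque': array([ 0.0006, -0.0097,  0.0269]), 'grasp_force': np.float64(0.1149), 'opening': np.float64(-0.0011)}
```

Request:
arm_command(
  hand=[0, 0, 0, 0, 0],
  dp=[
    [0.4, 0.9, 0],
    [0.9, 1.8, 0],
    [1.4, 2.7, 0],
    [2, 3.5, 0],
    [2.6, 4.3, 0],
  ],
  twist=[
    [0, 0, 0],
    [0, 0, 0],
    [0, 0, 0],
    [0, 0, 0],
    [0, 0, 0],
  ],
)

```text
clock: 10.65
tcp_pos: [0.4824, -0.0147, 0.1875]
eef_rot: [-0.005, 0.999, 0.041, -0.0]
contact_force: [0.1, 0.3, 0.8]
opening: 0.0
grasp_force: 0.1
```

Request:
arm_command(
  hand=[0, 0, 0, 0, 0],
  dp=[
    [0.8, 1, 0],
    [1.6, 1.8, 0],
    [2.4, 2.5, 0],
    [3.2, 3.1, 0],
    [4, 3.5, 0],
  ],
  twist=[
    [0, 0, 0],
    [0, 0, 0],
    [0, 0, 0],
    [0, 0, 0],
    [0, 0, 0],
  ],
)

```text
clock: 11.07
tcp_pos: [0.5254, -0.0462, 0.1873]
eef_rot: [-0.004, 0.999, 0.041, -0.0]
contact_force: [-0.2, 0.3, 0.9]
opening: -0.001
grasp_force: 0.0
```

```bash
python3 st.py;  python3 - <<'E'
from h import *
s=snap('top');q=snap('scene')
f=lambda s,x,y:cv2.resize(s['frame'][y:y+120,x:x+100],None,fx=4,fy=4,interpolation=cv2.INTER_CUBIC)
cv2.imwrite('pics/t4.png',np.hstack([f(s,290,150),f(q,280,180)]))
E
```

```text
{'clock': np.float64(11.0667), 'tcp_pos': array([ 0.5254, -0.0462,  0.1873]), 'eef_rot': array([-0.0045,  0.9992,  0.0408, -0.0002]), 'contact_force': array([-0.1569,  0.2562,  0.9121]), 'ft_torque': array([ 0.0324, -0.008 , -0.0017]), 'grasp_force': np.float64(0.0), 'opening': np.float64(-0.0011)}
```

View pics/t4.png

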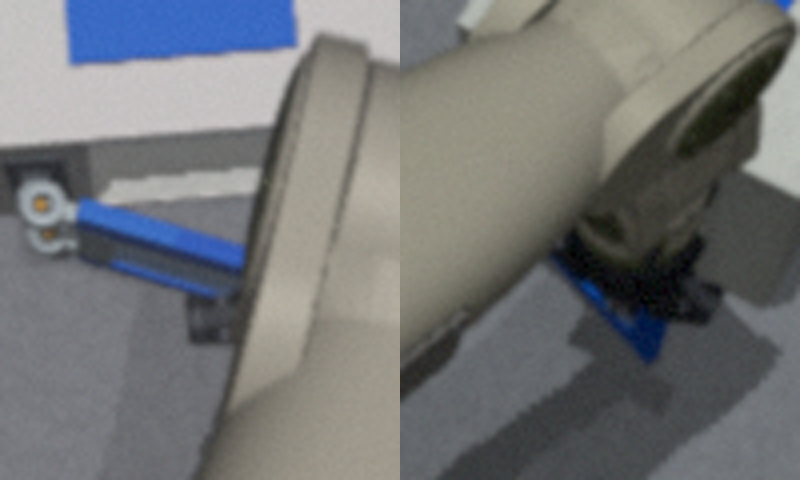

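The picture shows the door at about 73°, with both brass pins inside their knuckles at left-crop (42,205) and (48,234). The finger is behind the outer face.

Request:
arm_command(
  hand=[0, 0, 0, 0, 0],
  dp=[
    [0.7, 0.5, 0],
    [1.4, 0.8, 0],
    [2.1, 1.1, 0],
    [2.8, 1.2, 0],
    [3.4, 1.3, 0],
  ],
  twist=[
    [0, 0, 0],
    [0, 0, 0],
    [0, 0, 0],
    [0, 0, 0],
    [0, 0, 0],
  ],
)

```text
clock: 11.58
tcp_pos: [0.5602, -0.0557, 0.1872]
eef_rot: [-0.004, 0.999, 0.041, -0.0]
contact_force: [0.7, 0.4, 0.9]
opening: -0.0
grasp_force: 0.0
```

Request:
arm_command(
  hand=[0, 0, 0, 0, 0],
  dp=[
    [0.3, 0.1, 0],
    [0.6, 0.1, 0],
    [0.9, 0.1, 0],
    [1.1, 0.1, 0],
    [1.1, 0.1, 0],
  ],
  twist=[
    [0, 0, 0],
    [0, 0, 0],
    [0, 0, 0],
    [0, 0, 0],
    [0, 0, 0],
  ],
)

```text
clock: 12.0
tcp_pos: [0.5706, -0.0556, 0.1871]
eef_rot: [-0.005, 0.999, 0.041, -0.0]
contact_force: [-0.5, -0.5, -0.0]
opening: -0.0
grasp_force: 0.0
```

```bash
python3 st.py
```

```text
{'clock': np.float64(12.0), 'tcp_pos': array([ 0.5706, -0.0556,  0.1871]), 'eef_rot': array([-0.0046,  0.9991,  0.0411, -0.0002]), 'contact_force': array([-0.5156, -0.4836, -0.0014]), 'ft_torque': array([-0.0166,  0.0495,  0.003 ]), 'grasp_force': np.float64(0.0), 'opening': np.float64(-0.0002)}
```

Request:
arm_command(
  hand=[0, 0, 0, 0],
  dp=[
    [0.2, 0, 0],
    [0.4, 0, 0],
    [0.6, 0, 0],
    [0.6, 0, 0],
  ],
  twist=[
    [0, 0, 0],
    [0, 0, 0],
    [0, 0, 0],
    [0, 0, 0],
  ],
)

```text
clock: 12.33
tcp_pos: [0.5767, -0.0552, 0.1872]
eef_rot: [-0.005, 0.999, 0.041, -0.0]
contact_force: [0.1, 0.4, -0.1]
opening: -0.001
grasp_force: 0.0
```

Request:
arm_command(
  hand=[0, 0, 0],
  dp=[
    [0.1, 0, 0],
    [0.2, 0, 0],
    [0.2, 0, 0],
  ],
  twist=[
    [0, 0, 0],
    [0, 0, 0],
    [0, 0, 0],
  ],
)

```text
clock: 12.58
tcp_pos: [0.5785, -0.0551, 0.1872]
eef_rot: [-0.005, 0.999, 0.041, -0.0]
contact_force: [-0.2, 0.9, -0.5]
opening: 0.002
grasp_force: 0.0
```

```bash
python3 st.py;  python3 - <<'E'
from h import *
s=snap('top');q=snap('scene')
f=lambda s,x,y:cv2.resize(s['frame'][y:y+60,x:x+130],None,fx=6,fy=6,interpolation=cv2.INTER_CUBIC)
cv2.imwrite('pics/t5.png',f(s,285,165))
E
```

```text
{'clock': np.float64(12.5833), 'tcp_pos': array([ 0.5785, -0.0551,  0.1872]), 'eef_rot': array([-0.0046,  0.9991,  0.041 , -0.0001]), 'contact_force': array([-0.1866,  0.8848, -0.4956]), 'ft_torque': array([-0.0177,  0.0109, -0.0125]), 'grasp_force': np.float64(0.0), 'opening': np.float64(0.0021)}
```

View pics/t5.png

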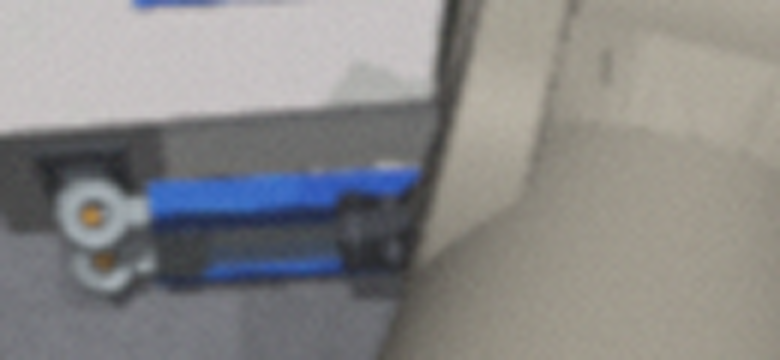

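The door is nearly parallel to the front and still on both pins. I press on gently until the bumpers resist.

Request:
arm_command(
  hand=[0, 0, 0],
  dp=[
    [0.1, 0, 0],
    [0.2, 0, 0],
    [0.2, 0, 0],
  ],
  twist=[
    [0, 0, 0],
    [0, 0, 0],
    [0, 0, 0],
  ],
)

```text
clock: 12.93
tcp_pos: [0.5805, -0.0549, 0.1872]
eef_rot: [-0.005, 0.999, 0.041, -0.0]
contact_force: [-0.7, -0.7, -0.1]
opening: -0.004
grasp_force: 0.0
```

Request:
arm_command(
  hand=[0, 0, 0],
  dp=[
    [0.1, 0, 0],
    [0.2, 0, 0],
    [0.2, 0, 0],
  ],
  twist=[
    [0, 0, 0],
    [0, 0, 0],
    [0, 0, 0],
  ],
)

```text
clock: 13.18
tcp_pos: [0.5825, -0.0547, 0.1871]
eef_rot: [-0.005, 0.999, 0.041, -0.0]
contact_force: [0.1, -0.8, -0.5]
opening: 0.001
grasp_force: 0.0
```

Request:
arm_command(
  hand=[0, 0, 0],
  dp=[
    [0.1, 0, 0],
    [0.2, 0, 0],
    [0.2, 0, 0],
  ],
  twist=[
    [0, 0, 0],
    [0, 0, 0],
    [0, 0, 0],
  ],
)

```text
clock: 13.43
tcp_pos: [0.5845, -0.0546, 0.1872]
eef_rot: [-0.005, 0.999, 0.041, -0.0]
contact_force: [-0.0, -0.7, -0.6]
opening: -0.0
grasp_force: 0.0
```

Request:
arm_command(
  hand=[0, 0],
  dp=[
    [0.1, 0, 0],
    [0.1, 0, 0],
  ],
  twist=[
    [0, 0, 0],
    [0, 0, 0],
  ],
)

```text
clock: 13.6
tcp_pos: [0.585, -0.0545, 0.1871]
eef_rot: [-0.005, 0.999, 0.041, -0.001]
contact_force: [-1.7, -0.6, 1.3]
opening: -0.004
grasp_force: 0.0
```

Request:
arm_command(
  hand=[0, 0],
  dp=[
    [0.1, 0, 0],
    [0.1, 0, 0],
  ],
  twist=[
    [0, 0, 0],
    [0, 0, 0],
  ],
)

```text
clock: 13.77
tcp_pos: [0.5851, -0.0544, 0.187]
eef_rot: [-0.005, 0.999, 0.041, -0.002]
contact_force: [-5.1, 0.6, 1.9]
opening: 0.004
grasp_force: 0.0
```

The bumpers resist with 5 N, so the door is shut. I back off slowly and look.

Request:
arm_command(
  hand=[0, 0, 0, 0, 0],
  dp=[
    [-0.05, 0, 0],
    [-0.1, 0, 0],
    [-0.2, 0, 0],
    [-0.3, 0, 0],
    [-0.6, 0, 0],
  ],
  twist=[
    [0, 0, 0],
    [0, 0, 0],
    [0, 0, 0],
    [0, 0, 0],
    [0, 0, 0],
  ],
)

```text
clock: 14.18
tcp_pos: [0.5811, -0.0549, 0.1874]
eef_rot: [-0.004, 0.999, 0.041, 0.001]
contact_force: [0.1, 1.1, -0.2]
opening: 0.001
grasp_force: 0.0
```

Request:
arm_command(
  hand=[0, 0, 0, 0, 0],
  dp=[
    [-2, 0, 0],
    [-5, 0, 0],
    [-8, 1, 0],
    [-10, 4, 0],
    [-12, 8, 0],
  ],
  twist=[
    [0, 0, 0],
    [0, 0, 0],
    [0, 0, 0],
    [0, 0, 0],
    [0, 0, 0],
  ],
)

```text
clock: 14.6
tcp_pos: [0.467, -0.1405, 0.1869]
eef_rot: [-0.005, 0.999, 0.043, 0.0]
contact_force: [0.4, -1.4, -0.4]
opening: -0.003
grasp_force: 0.0
```

Request:
arm_command(
  hand=[0, 0, 0, 0, 0],
  dp=[
    [0, 3, -2],
    [0, 7, -4],
    [0, 11, -4],
    [0, 15, -4],
    [0, 15, -4],
  ],
  twist=[
    [0, 0, 0],
    [0, 0, 0],
    [0, 0, 0],
    [0, 0, 0],
    [0, 0, 0],
  ],
)

```text
clock: 15.02
tcp_pos: [0.4816, -0.2988, 0.2251]
eef_rot: [-0.002, 0.999, 0.038, 0.001]
contact_force: [1.2, -0.3, -0.2]
opening: 0.002
grasp_force: 0.0
```

```bash
python3 st.py;  python3 - <<'E'
from h import *
s=snap('top');q=snap('scene')
f=lambda s,x,y:cv2.resize(s['frame'][y:y+80,x:x+150],None,fx=5,fy=5,interpolation=cv2.INTER_CUBIC)[:300]
cv2.imwrite('pics/t6.png',np.vstack([f(s,275,165),f(q,275,185)]))
E
```

```text
{'clock': np.float64(15.0167), 'tcp_pos': array([ 0.4816, -0.2988,  0.2251]), 'eef_rot': array([-0.0021,  0.9993,  0.038 ,  0.0011]), 'contact_force': array([ 1.2162, -0.2833, -0.1654]), 'ft_torque': array([-0.0147, -0.0028, -0.0037]), 'grasp_force': np.float64(0.0), 'opening': np.float64(0.0021)}
```

View pics/t6.png

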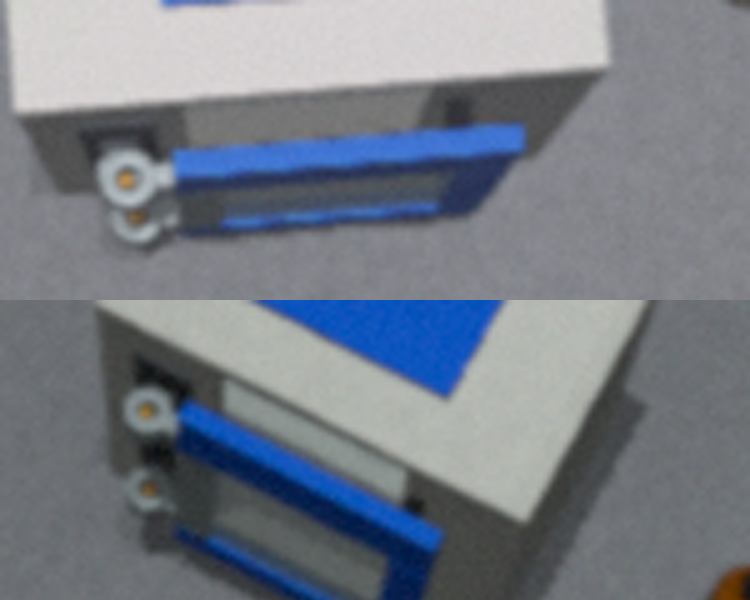

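The picture shows both pins in their knuckles. The door rail (175,152)→(525,127) runs parallel to the roof edge, (15,112)→(608,67), within about 0.005 rad. I check that it stays put while I rest.

Request:
arm_command(
  hand=[0, 0, 0, 0, 0],
  dp=[
    [0, 0, 0],
    [0, 0, 0],
    [0, 0, 0],
    [0, 0, 0],
    [0, 0, 0],
  ],
  twist=[
    [0, 0, 0],
    [0, 0, 0],
    [0, 0, 0],
    [0, 0, 0],
    [0, 0, 0],
  ],
)

```text
clock: 15.53
tcp_pos: [0.481, -0.2905, 0.2254]
eef_rot: [-0.004, 0.999, 0.042, -0.0]
contact_force: [0.8, -0.5, 0.3]
opening: -0.0
grasp_force: 0.0
```

```bash
python3 - <<'E'
from h import *
a=load('top');s=snapshot('top')
def rail(S):
    f=S['frame'][180:210,305:385].astype(int);m=(f[...,0]-f[...,2]>110)&(f[...,0]>170)
    y,x=np.nonzero(m);p=np.polyfit(x,y,1);return p,m.sum()
print(rail(a),rail(s))
P=lambda u,v,h:px2w(s,u,v,h=h)
an=lambda a,b:np.arctan2(*(b-a)[[0,1]])
print(an(P(310,195.4,.235),P(380,190.4,.235)),an(P(278,187.4,.25),P(396.6,178.4,.25)))
# rail midplane ends vs pin
for u,v in((311,198),(379,193)): print(P(u,v,.235))
E
```

```text
(array([-0.08756332, 18.58701283]), np.int64(342)) (array([-0.08657096, 18.5333447 ]), np.int64(340))
3.0706488570381616 3.0664554724518402
[0.58958724 0.06670436 0.235     ]
[ 0.60016056 -0.07772134  0.235     ]
```

```bash
python3 -c "
from plant import *
print(close_job())"
```

```text
the job is handed in; nothing more can be done
None
```

The door is hung on both pins and swung shut against the bumpers, with the gripper clear and only light forces (5 N or less) read while lowering and shutting; the job was handed in at about 15.6 s.

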